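Shut the parts case and stack the tray on it

TASK

Close up the parts case for the day: slide its flush shutter fully shut (it has no handle, so press down on the bare plate and drag it), then stack the tray on the case so that all four corner pins drop into the sockets and the tray sits flat. Lower the tray into place rather than dropping it, let go, and do not disturb the other things on the bench.

Things in the scene. Friction and masses are not known exactly. Their poses are not given: they have to be found in the camera images.
- case: Parts case of dull grey plastic screwed to the bench on either side, 220 x 130 mm (its x, y), 45 mm high; origin at the centre of its underside, z up; turned up to 0.5 rad. Its -x end is nearer the robot. The shutter plate shows in a window in its top, x = -100 to +40, y = -40 to +40 mm; the +x end is covered. Open well under the window.
- socket_mid (a point): Centre of the case's top face, 45 mm above its origin, axes as the case's. Four square sockets, 12 mm wide and 14 mm deep, open upward in the top at x = +-97, y = +-52.5 mm from this point.
- shutter (a joint): How far the shutter is open, in m: 0 fully shut (stop), 0.058 fully open (stop); starts 0.030 to 0.055. It opens toward the case's +x and shuts toward the case's -x (toward the robot). It resists with about 2 N of dry friction and stays where it is left.
- shutter_mid (a point): Centre of the upper face of the shutter, a bare aluminium plate 142 x 80 mm (x, y), 4 mm thick; axes as the case's. Face 43 mm above the bench, 2 mm below the case's top. It lies at case x = -29 mm + opening. Beyond case x = +40 mm the plate is under the cover, so its rear edge is out of reach; its -x edge borders the open well.
- tray: Loose grey plastic tray, about 0.35 kg, 220 x 130 mm (its x, y). Origin under its centre at pin-tip level, z up. Floor underside at z = 10, outer walls to z = 42 mm. Grip wall along its middle: 12 mm thick (y), 110 mm long (x), top at z = 78 mm, to be pinched from above. Seated on the case, its origin is 35 mm above the case's. A half turn fits too.
- pins_mid (a point): The tray's origin again, midway between its pin tips, axes as the tray's. Four round steel pins under the tray's corners at x = +-97, y = +-52.5 mm, 9 mm thick, 10 mm long, tapering to 5 mm over the last 4 mm; the tray stands on them.
- multimeter: Black hand multimeter lying on the bench, 150 x 78 x 36 mm; leave alone. Origin under its centre.
- spool: Metal solder spool standing on the bench, 60 mm across, 42 mm high; leave alone. Origin under its centre.
- jar: Amber glass jar, 60 mm across, 75 mm high; leave alone. Origin under its centre.
- screwdriver: Screwdriver lying on the bench, about 200 mm long; leave alone. Origin under its middle.

How it is judged:
On the way, in this order (a step that is already met when the one before it is completed fails the run):
1. the shutter is fully shut (within 3 mm) (value of joint shutter below 0.003 m), for 0.2 s.
2. the tray is seated on the case with its pins in the sockets (x of tray in the frame of case between -0.004 and 0.004 m and y of tray in the frame of case between -0.004 and 0.004 m and z of tray in the frame of case below 0.038 m and angle between the x axis of tray and the x axis of case, either way round below 0.05 rad and angle between the z axis of tray and the z axis of case, either way round below 0.03 rad), for 0.2 s.
At the end, for the whole second after the job is handed in: The shutter is within 3 mm of fully shut; the tray is at rest on the case, its origin within 4 mm of the case's centre along each case axis and no more than 38 mm above the case's origin, its long axis within 0.05 rad of the case's (either way round), flat within 0.03 rad (all of step 2 and value of joint shutter below 0.003 m and linear speed of tray below 0.01 m/s); the robot touches nothing.
It fails at once if the tray is dropped: it falls free, more than 5 mm above the case's top, over the case (horizontal distance between tray and case below 0.05 m and z of tray in the frame of case above 0.05 m and contact force between each of the fingers, case and tray below 0.1 N).
It fails at once if the multimeter is moved more than 30 mm (distance of multimeter from where it was at the start of the episode above 0.03 m).
It fails at once if the spool is moved more than 30 mm (distance of spool from where it was at the start of the episode above 0.03 m).
It fails at once if the jar is moved more than 30 mm (distance of jar from where it was at the start of the episode above 0.03 m).
It fails at once if the screwdriver is moved more than 30 mm (distance of screwdriver from where it was at the start of the episode above 0.03 m).
It also fails if it takes over 64 s, if anything falls off the work surface, if the arm or the gripper's body presses on something with over 40 N, if the wrist force passes 120 N, or if a joint passes its speed limit or range.

ROBOT

A 6-joint arm with a two-finger parallel gripper is mounted at the origin on the work surface. World frame = base frame: x ahead of the robot, y to its left, z up, the work surface at z = 0. Lengths are in m, angles in rad, forces in N, time in s.
With the tool pointing down it reaches from about 0.35 to 0.925 m from the base axis. Payload 6.4 kg.
Tool frame: the origin (TCP) lies midway between the tips of the shut fingers; the grasp point (between the pads) lies 19 mm behind it (ctrl.grip_point_offset is the distance from the TCP to the grasp point, in m); z points along the fingers, y is the line along which they close (so a half turn about z gives the same grasp; the last joint's range is limited). The gripper opens to 94 mm and grips with 3 to 60 N. Pads are 16 mm wide; open, the fingers measure 119 mm over their backs; the gripper's body (75 mm by 177 mm) begins 78 mm behind the grasp point.
Start: joints at [0.945, 0.245, 1.558, -0, 1.339, -0.174], TCP at [0.284, 0.585, 0.205] pointing down, gripper open.
Joint ranges: [-3.13, 3.13], [-1.02, 2.26], [0.13, 2.54], [-0.95, 4.09], [0.21, 2.88], [-2.74, 2.74]. Speed limits (rad/s): [2.57, 2.57, 3.14, 3.14, 3.14, 3.14].

INTERFACE

Orientations are given as a rotation vector (axis times angle).
In Python, from plant import ctrl, camera, spot_in, silhouettes gives the robot as it stands. The module is installed in compiled form; this text tells all that it offers.
- The arm moves only by the shell command python3 -m jog 'ROWS'. ROWS is a JSON object of lists of equal length, an entry for each row: "slide": the shift along the tool's x, y, z scaled (see below), a list of three; "angular": the turn, a rotation vector about the tool's x, y, z scaled (see below), a list of three; "gripper": the opening, from 0 (shut) to 1 (fully open). A call has 1 to 10 rows; each row shifts and turns the commanded pose from where the row before left it, along the tool's axes as they then stand; what a row does not reach is not made up. The controller multiplies each number of a shift by 0.075 m and each number of a turn by pi/2 rad. A row lasts 1/12 s, in which the tool goes at most 41.7 mm and 7.16 degrees, less where a joint would pass 70% of its speed; a pose out of reach is approached as far as the arm can. A call with a number of a shift or a turn outside -1 to 1 is refused whole. A call with a gripper value outside its range is refused whole. The fingers move at their own pace and stop on an object; the grip force is fixed at half the most. Time passes only in rows, so rows that do not move let the fingers close. It gives the time, the measured TCP pose, the force, the opening and the grip force at its end, in the units of the state.
- ctrl.observe(): the state, without advancing time (a new reading comes with each control period).
- camera(name): name is "scene" or "side" or "wrist"; returns a dict with "pixels" (480x640x3 uint8, red, green, blue), "camera_matrix" (3x3 intrinsics, pixels), "R" (3x3) and "t" (3): a world point X has camera coordinates R X + t. Camera axes: x right, y down, z forward; pixel columns grow to the right and rows downward; lengths in m; the calibration is good to about 2 mm. A picture is of the moment at which its call begins. There is no depth.
- ctrl.close_job(): hands the job in; it is judged then, once.
Trained networks look in a picture, given as the dict that the camera call returned (one of the last four; its "shot" number tells which), for a name from the list of things; names that differ only in an ending like _2 or _b are one class to them, and where a whole thing is asked for, a point or a joint stands for the part that bears it (a point fixed in the world has none). Each returns a list of dicts, best first, with "score" (0 to 1); they miss things now and then, are a little off and sometimes report something else, mostly with a low value. They report only what shows in the picture. A call takes as long as a camera call.
- spot_in(picture, name): "point" ([x, y, z] in m, in world coordinates, good to about 4 mm: the middle of the surface that is visible of it).
- silhouettes(picture, name): "pixels" (480x640 bool, what is visible of it).
The state is a dict: "time": time; "q": joint angles; "joint_velocities": joint speeds; "effort": joint torques, N m; "eef_pos": TCP position; "ee_rot": TCP orientation; "force": force on the tool from outside, world axes, zero at the start; "moment": the same for the moment, N m; "grip_width": opening from 0.0 (shut) to 1.0 (fully open); "grasp_force": force on a finger pad.
Only numpy, scipy, OpenCV 4.12 (cv2) and the standard library are available. Lean on these libraries where they do the work, as an engineer would, in place of code of your own. Each camera call takes 0.05 s, during which the arm holds its last target. There are 200 camera calls.

## Working session

There is one attempt and no reset: what is moved stays moved. The work goes in short steps, Python scripts to look and compute and a shell command to move; the robot and the scene stay as the last step left them, time stands still between calls to the robot, and variables do not carry over. Pictures are saved under pics/ and viewed, at most 10 in all, crops included, and the job is handed in when it is done.

```bash
mkdir -p pics; cat > h.py <<'E'
import numpy as np, cv2, json
from scipy.spatial.transform import Rotation as Ro
from plant import ctrl, camera, spot_in, silhouettes
def proj(c,P):
    p=(np.atleast_2d(P)@np.array(c["R"]).T+c["t"])@np.array(c["camera_matrix"]).T
    return p[:,:2]/p[:,2:]
def onplane(c,uv,z):
    K=np.array(c["camera_matrix"]);R=np.array(c["R"]);t=np.array(c["t"])
    uv=np.atleast_2d(uv).astype(float)
    d=np.c_[uv,np.ones(len(uv))]@np.linalg.inv(K).T@R
    o=-R.T@t
    return o+d*((z-o[2])/d[:,2])[:,None]
def save(c,n): cv2.imwrite("pics/%s.png"%n,c["pixels"][:,:,::-1])
E
python3 - <<'E'
from h import *
s=ctrl.observe();print(s["time"],s["eef_pos"],s["ee_rot"],s["force"])
cs=[camera("scene"),camera("side")]
for c,n in zip(cs,["scene","side"]):
    print(n,-np.array(c["R"]).T@c["t"])
    for k in ["case","shutter","shutter_mid","socket_mid","tray","pins_mid","multimeter","spool","jar","screwdriver"]:
        print(k,[(np.round(r["point"],3),round(r["score"],2)) for r in spot_in(c,k)[:2]])
cv2.imwrite("pics/a.png",cv2.resize(np.hstack([c["pixels"] for c in cs])[:,:,::-1],(800,300),interpolation=cv2.INTER_AREA))
save(cs[0],"scene0");save(cs[1],"side0")
E
```

```text
0.0 [0.28344667 0.58428931 0.20437908] [-7.03546903e-01 -3.06104953e+00  2.73480046e-03] [ 0.11922422  0.97514569 -0.23069843]
scene [1.13084632 0.67702844 0.87826289]
case [(array([0.53 , 0.188, 0.044]), 0.64)]
shutter [(array([0.513, 0.178, 0.05 ]), 0.67)]
shutter_mid [(array([0.533, 0.186, 0.046]), 0.75), (array([0.516, 0.174, 0.041]), 0.68)]
socket_mid [(array([0.533, 0.187, 0.046]), 0.79), (array([0.519, 0.452, 0.037]), 0.55)]
tray [(array([ 0.528, -0.149,  0.028]), 0.6)]
pins_mid [(array([ 0.533, -0.151,  0.029]), 0.57)]
multimeter [(array([0.521, 0.451, 0.042]), 0.67)]
spool [(array([0.785, 0.089, 0.043]), 0.62)]
jar [(array([0.511, 0.178, 0.046]), 0.19)]
screwdriver [(array([ 0.821, -0.255,  0.018]), 0.92)]
side [ 0.45170295 -0.85229214  0.87093793]
case [(array([0.514, 0.159, 0.044]), 0.77)]
shutter [(array([0.51 , 0.177, 0.044]), 0.66)]
shutter_mid [(array([0.51 , 0.178, 0.044]), 0.81)]
socket_mid [(array([0.51 , 0.153, 0.048]), 0.88)]
tray [(array([ 0.516, -0.165,  0.024]), 0.83), (array([0.512, 0.178, 0.043]), 0.24)]
pins_mid [(array([ 0.513, -0.164,  0.028]), 0.63)]
multimeter [(array([0.502, 0.429, 0.037]), 0.81), (array([0.777, 0.069, 0.042]), 0.46)]
spool [(array([0.774, 0.072, 0.04 ]), 0.83)]
jar [(array([ 0.585, -0.468,  0.075]), 0.97)]
screwdriver [(array([ 0.814, -0.266,  0.023]), 0.78)]
```

View pics/scene0.png

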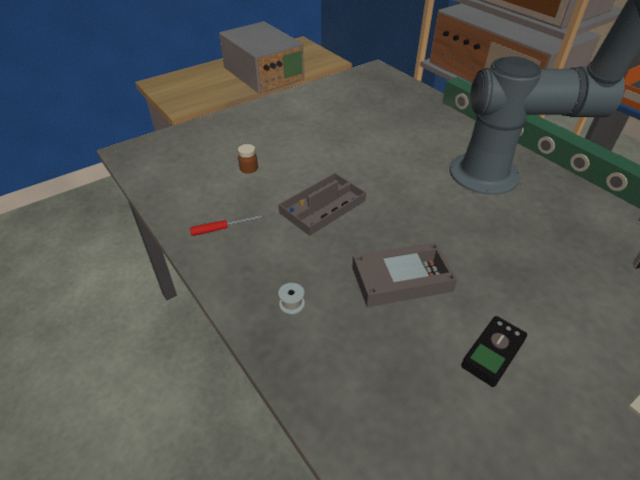

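View pics/side0.png

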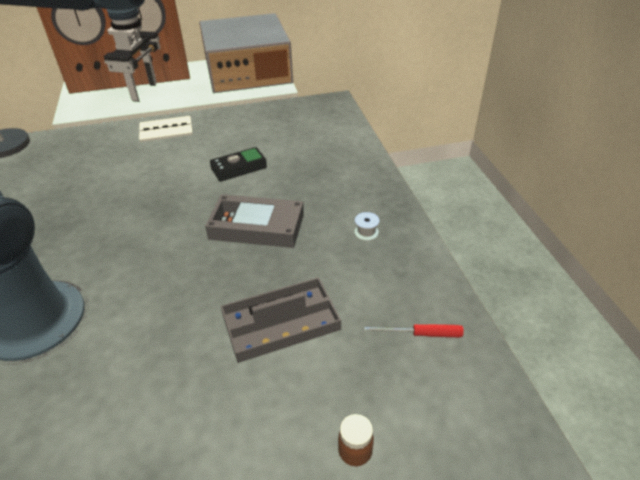

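The scene view shows the case at about (405,272) with its plate at (406,267), and the tray at (322,203). In the side view the case is at (255,220) and the tray at (282,318). Next I'll fit planar poses to the silhouettes from both cameras.

```bash
cat >> h.py <<'E'
from scipy.optimize import minimize
def box(x0,x1,y0,y1,z0,z1): return np.array([[x,y,z] for x in(x0,x1) for y in(y0,y1) for z in(z0,z1)])
CASE=[box(-.11,.11,-.065,.065,0,.045)]
TRAY=[box(-.11,.11,-.065,.065,.01,.042),box(-.055,.055,-.006,.006,.01,.078)]
def place(P,x,y,a,z=0): return P@Ro.from_euler("z",a).as_matrix().T+[x,y,z]
def mask(c,parts,p,z=0):
    m=np.zeros((480,640),np.uint8)
    for P in parts:
        h=cv2.convexHull(proj(c,place(P,*p,z)).astype(np.float32))
        cv2.fillConvexPoly(m,np.round(h*16).astype(np.int32),255,cv2.LINE_AA,4)
    return m/255.
def fit(cms,parts,p0,z=0):
    def f(p):
        return sum(1-np.minimum(a,m).sum()/np.maximum(a,m).sum() for c,m in cms for a in [mask(c,parts,p,z)])/len(cms)
    best=None
    for a in ([p0[2]] if len(p0)>2 else np.arange(-1.5,1.6,.25)):
        q=np.r_[p0[:2],a]
        r=minimize(f,q,method="Nelder-Mead",options=dict(initial_simplex=q+np.vstack([np.zeros(3),np.diag([.02,.02,.15])]),xatol=1e-4,fatol=1e-5))
        if best is None or r.fun<best.fun: best=r
    return best.x,best.fun
def sil(c,n):
    r=silhouettes(c,n); return r[0]["pixels"].astype(float) if r else None
E
python3 - <<'E'
from h import *
cs=[camera("scene"),camera("side")]
out={}
for n,P,p0 in(("case",CASE,(.51,.175)),("tray",TRAY,(.51,-.165))):
    cms=[(c,sil(c,n)) for c in cs]
    if n=="case": cms=[(c,np.maximum(m,sil(c,"shutter"))) for c,m in cms]
    for sub in(cms,cms[:1],cms[1:]): print(n,fit(sub,P,p0))
    out[n]=fit(cms,P,p0)[0]
for c in cs:
    uv=np.argwhere(sil(c,"shutter")>0)[:,::-1]
    w=(onplane(c,uv,.043)-[*out["case"][:2],.043])@Ro.from_euler("z",out["case"][2]).as_matrix()
    print("shutter in case",np.percentile(w,[1,50,99],axis=0).round(4)[:,:2])
v=[]
for c in cs:
    im=np.ascontiguousarray(c["pixels"][:,:,::-1])
    for n,P in(("case",CASE),("tray",TRAY)):
        for Q in P: cv2.polylines(im,[cv2.convexHull(np.round(proj(c,place(Q,*out[n]))).astype(np.int32))],True,(0,255,0),1)
    v.append(im)
cv2.imwrite("pics/fit.png",np.hstack([cv2.resize(v[0][140:320,250:500],(400,288),interpolation=cv2.INTER_CUBIC),cv2.resize(v[1][170:370,150:400],(400,320))[:288]]))
E
```

```text
Traceback (most recent call last):
TypeError: '>=' not supported between instances of 'float' and 'NoneType'
```

```bash
cat > m.py <<'E'
from h import *
cs=[camera("scene"),camera("side")]
out={}
def best(c,n):
    for k in ([n,"shutter_mid"] if n=="shutter" else [n,"socket_mid"] if n=="case" else [n,"pins_mid"]):
        m=sil(c,k)
        if m is not None: return m
    print("none",n); return np.zeros((480,640))
def clean(m):  # fill outline
    k,_=cv2.findContours(m.astype(np.uint8),0,2); o=np.zeros(m.shape,np.uint8)
    cv2.drawContours(o,[max(k,key=cv2.contourArea)],-1,1,-1); return o.astype(float)
sh=[best(c,"shutter") for c in cs]
for n,P,p0 in(("case",CASE,(.51,.175)),("tray",TRAY,(.51,-.165))):
    cms=[(c,best(c,n)) for c in cs]
    if n=="case": cms=[(c,np.maximum(m,s)) for (c,m),s in zip(cms,sh)]
    cms=[(c,clean(m)) for c,m in cms]
    for sub in(cms,cms[:1],cms[1:]): print(n,fit(sub,P,p0))
    out[n]=fit(cms,P,p0)[0]
for c,s in zip(cs,sh):
    uv=np.argwhere(s>0)[:,::-1]
    if len(uv)==0: continue
    w=(onplane(c,uv,.043)-[*out["case"][:2],.043])@Ro.from_euler("z",out["case"][2]).as_matrix()
    print("shutter in case",np.percentile(w,[1,50,99],axis=0).round(4)[:,:2])
v=[]
for c in cs:
    im=np.ascontiguousarray(c["pixels"][:,:,::-1])
    for n,P in(("case",CASE),("tray",TRAY)):
        for Q in P: cv2.polylines(im,[cv2.convexHull(np.round(proj(c,place(Q,*out[n]))).astype(np.int32))],True,(0,255,0),1)
    v.append(im)
cv2.imwrite("pics/fit.png",np.hstack([cv2.resize(v[0][140:320,250:500],(400,288),interpolation=cv2.INTER_CUBIC),cv2.resize(v[1][170:370,150:400],(400,320))[:288]]))
E
python3 m.py
```

```text
case (array([ 0.5153848 ,  0.17619425, -0.41863388]), np.float64(0.04324911805855214))
case (array([ 0.51474811,  0.17430939, -0.41212419]), np.float64(0.051867435234959736))
case (array([ 0.51584057,  0.17735029, -0.41440348]), np.float64(0.029616373668311047))
tray (array([ 0.51667973, -0.15539133,  0.11325635]), np.float64(0.04317032838252882))
tray (array([ 0.51512636, -0.15740197,  0.1164561 ]), np.float64(0.04006969077536637))
tray (array([ 0.51735483, -0.15394784,  0.10529935]), np.float64(0.03701833737385973))
shutter in case [[-0.0481 -0.04  ]
 [-0.0051 -0.0011]
 [ 0.0371  0.036 ]]
shutter in case [[-0.0479 -0.0361]
 [-0.0051  0.0006]
 [ 0.0384  0.0405]]
```

View pics/fit.png

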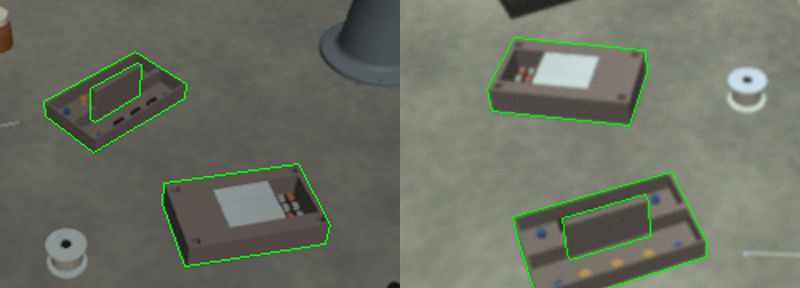

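The fit agrees with both pictures, and the shutter is about 51 mm open. I'll compute the move to above the plate.

```bash
cat >> h.py <<'E'
CP=np.array([.5154,.1762,-.417]); TP=np.array([.5165,-.1555,.112])
def go(xyz,xang,base=None):
    """total scaled slide/turn in tool axes to reach xyz with tool x at angle xang, pointing down"""
    s=ctrl.observe();R=Ro.from_rotvec(s["ee_rot"])
    T=Ro.from_matrix(np.c_[[np.cos(xang),np.sin(xang),0],[np.sin(xang),-np.cos(xang),0],[0,0,-1]])
    d=R.inv().apply(np.array(xyz)-s["eef_pos"]); a=(R.inv()*T).as_rotvec()
    print("t",round(s["time"],2),"slide",(d/.075).round(3),"turn",(a/(np.pi/2)).round(4),"F",np.round(s["force"],1),"eef",np.round(s["eef_pos"],4))
E
python3 - <<'E'
from h import *
go(place(np.array([.012,0,.10]),*CP),CP[2]+np.pi)
go(place(np.array([.012,0,.10]),*CP),CP[2]+np.pi)
E
```

```text
t 1.8 slide [-5.317 -3.547  1.406] turn [ 0.     -0.     -0.0222] F [-0.3  0.7  0.3] eef [0.2838 0.5848 0.2055]
t 1.8 slide [-5.317 -3.547  1.406] turn [ 0.     -0.     -0.0222] F [-0.3  0.7  0.3] eef [0.2838 0.5848 0.2055]
```

```bash
python3 -m jog '{"slide":[[-0.35,-0.2365,0],[-0.35,-0.2365,0],[-0.35,-0.2365,0],[-0.35,-0.2365,0],[-0.35,-0.2365,0],[-0.35,-0.2365,0],[-0.35,-0.2365,0],[-0.35,-0.2365,0],[-0.35,-0.2365,0],[-0.35,-0.2365,0]],"angular":[[0,0,0],[0,0,0],[0,0,0],[0,0,0],[0,0,0],[0,0,0],[0,0,0],[0,0,0],[0,0,0],[0,0,0]],"gripper":[0,0,0,0,0,0,0,0,0,0]}'
python3 -m jog '{"slide":[[-0.35,-0.2365,0],[-0.35,-0.2365,0],[-0.35,-0.2365,0],[-0.35,-0.2365,0],[-0.35,-0.2365,0],[0,0,0.35],[0,0,0.35],[0,0,0.35],[0,0,0.25],[0,0,0]],"angular":[[0,0,0],[0,0,0],[0,0,0],[0,0,0],[0,0,0],[0,0,0],[0,0,0],[0,0,0],[0,0,-0.022],[0,0,0]],"gripper":[0,0,0,0,0,0,0,0,0,0]}'
python3 -c "
from h import *
go(place(np.array([.012,0,.043]),*CP),CP[2]+np.pi)"
```

```text
time: 2.63
eef_pos: [0.4431, 0.3092, 0.2057]
ee_rot: [0.703, 3.061, 0.0]
force: [1.1, -0.4, -0.6]
grip_width: 0.327
grasp_force: 0.0
time: 3.47
eef_pos: [0.5186, 0.1729, 0.1035]
ee_rot: [-0.649, -3.066, 0.004]
force: [0.2, 0.1, 0.4]
grip_width: 0.005
grasp_force: 0.0
t 3.47 slide [-0.109  0.026  0.806] turn [-0.0027 -0.0046 -0.    ] F [0.2 0.1 0.4] eef [0.5186 0.1729 0.1035]
```

```bash
python3 -m jog '{"slide":[[-0.05,0.02,0.3],[-0.05,0,0.3],[0,0,0.15],[0,0,0.04],[0,0,0.02],[0,0,0.02],[0,0,0]],"angular":[[0,0,0],[0,0,0],[0,0,0],[0,0,0],[0,0,0],[0,0,0],[0,0,0]],"gripper":[0,0,0,0,0,0,0]}'
```

```text
time: 4.05
eef_pos: [0.5301, 0.1721, 0.0469]
ee_rot: [0.65, 3.072, 0.001]
force: [-0.1, -0.1, -0.3]
grip_width: 0.005
grasp_force: 0.0
```

```bash
python3 -m jog '{"slide":[[0,0,0.03],[0,0,0.02],[0,0,0]],"angular":[[0,0,0],[0,0,0],[0,0,0]],"gripper":[0,0,0]}'
```

```text
time: 4.3
eef_pos: [0.5302, 0.1719, 0.0432]
ee_rot: [0.65, 3.072, 0.001]
force: [-1.0, 0.2, 5.3]
grip_width: 0.008
grasp_force: 2.4
```

```bash
python3 -m jog '{"slide":[[0,0,0.02],[0,0,0],[0.06,0,0],[0.06,0,0],[0,0,0]],"angular":[[0,0,0],[0,0,0],[0,0,0],[0,0,0],[0,0,0]],"gripper":[0,0,0,0,0]}'
```

```text
time: 4.72
eef_pos: [0.5232, 0.1751, 0.0432]
ee_rot: [0.649, 3.069, -0.0]
force: [-0.3, -1.8, 10.2]
grip_width: 0.009
grasp_force: 5.2
```

```bash
python3 -m jog '{"slide":[[0.06,0,0.005],[0.06,0,0],[0.06,0,0],[0.06,0,0],[0.06,0,0],[0.06,0,0],[0.06,0,0],[0.06,0,0]],"angular":[[0,0,0],[0,0,0],[0,0,0],[0,0,0],[0,0,0],[0,0,0],[0,0,0],[0,0,0]],"gripper":[0,0,0,0,0,0,0,0]}'
python3 -m jog '{"slide":[[0.06,0,0],[0.06,0,0],[0.04,0,0],[0.04,0,0],[0.02,0,0],[0,0,0]],"angular":[[0,0,0],[0,0,0],[0,0,0],[0,0,0],[0,0,0],[0,0,0]],"gripper":[0,0,0,0,0,0]}'
```

```text
time: 5.38
eef_pos: [0.4911, 0.189, 0.0431]
ee_rot: [0.648, 3.068, -0.002]
force: [-0.9, -7.2, 12.4]
grip_width: 0.007
grasp_force: 6.3
time: 5.88
eef_pos: [0.4771, 0.1969, 0.0432]
ee_rot: [0.648, 3.065, 0.003]
force: [2.9, -2.3, 7.8]
grip_width: 0.004
grasp_force: 3.9
```

```bash
python3 -m jog '{"slide":[[0,0,-0.3],[-0.3,0,-0.5],[-0.3,0,-0.5],[-0.1,0,-0.5],[0,0,-0.5],[0,0,0],[0,0,0]],"angular":[[0,0,0],[0,0,0],[0,0,0],[0,0,0],[0,0,0],[0,0,0],[0,0,0]],"gripper":[0,0,0,0,0,0,0]}'
python3 - <<'E'
from h import *
c=camera("wrist");print(-np.array(c["R"]).T@c["t"])
im=np.ascontiguousarray(c["pixels"][:,:,::-1])
for x,y in [(-.097,-.0525),(-.097,.0525),(.097,-.0525),(.097,.0525)]:
    q=np.array([[x+a,y+b,.045] for a,b in((-.006,-.006),(.006,-.006),(.006,.006),(-.006,.006))])
    cv2.polylines(im,[np.round(proj(c,place(q,*CP))).astype(np.int32)],True,(0,255,0),1)
cv2.imwrite("pics/w1.png",im);np.savez("w1.npz",**{k:np.array(c[k]) for k in("R","t","camera_matrix","pixels")})
for c in (c,camera("side")):
    m=sil(c,"shutter")
    if m is not None:
        w=(onplane(c,np.argwhere(m>0)[:,::-1],.043)-[*CP[:2],.043])@Ro.from_euler("z",CP[2]).as_matrix()
        print(np.percentile(w,[1,50,99],axis=0).round(4)[:,:2])
E
```

```text
time: 6.47
eef_pos: [0.5208, 0.1765, 0.212]
ee_rot: [0.65, 3.068, 0.003]
force: [-0.3, -0.8, -1.0]
grip_width: 0.007
grasp_force: 0.0
[0.44385576 0.20955257 0.39017198]
[[-0.0995 -0.0405]
 [-0.0363 -0.0007]
 [ 0.0388  0.0385]]
[[-0.0982 -0.0394]
 [-0.0296 -0.0005]
 [ 0.0389  0.0404]]
```

View pics/w1.png

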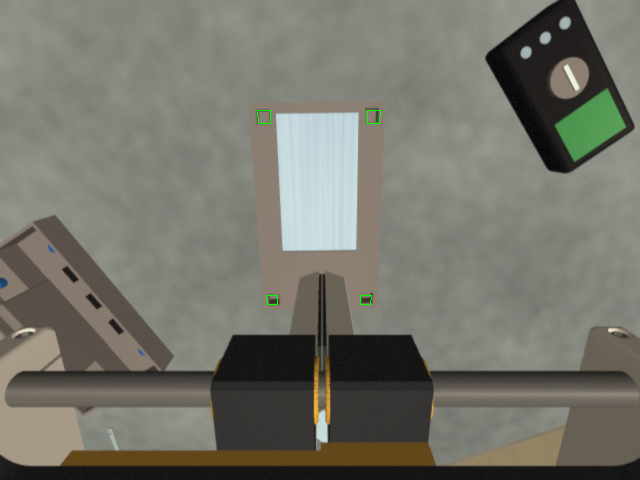

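The wrist view shows the plate filling the window (277–358, 113–250), so the shutter is shut. My predicted socket squares lie on the dark sockets to within about 2 mm. I'll refine the case pose from the plate edges, then compute the move to the tray.

```bash
cat >> h.py <<'E'
def platefit(c):
    im=np.array(c["pixels"]).astype(int)
    p=proj(c,place(np.array([[-.03,0,.043]]),*CP))[0]
    m=((im[:,:,2]>150)&(im[:,:,2]>=im[:,:,0])).astype(np.uint8)
    n,l=cv2.connectedComponents(m); m=(l==l[int(p[1]),int(p[0])]).astype(float)
    r=fit([(c,m)],[box(-.1,.04,-.04,.04,.045,.045)],CP)
    return r
E
python3 - <<'E'
from h import *
c=dict(np.load("w1.npz"));r=platefit(c);print(r)
im=c["pixels"][:,:,::-1];t=[]
for x,y in [(-.097,-.0525),(-.097,.0525),(.097,-.0525),(.097,.0525)]:
    q=np.array([[x+a,y+b,.045] for a,b in((-.006,-.006),(.006,-.006),(.006,.006),(-.006,.006))])
    u=proj(c,place(q,*r[0])); o=np.round(u.mean(0)).astype(int)-15
    z=cv2.resize(np.ascontiguousarray(im[o[1]:o[1]+30,o[0]:o[0]+30]),(195,195),interpolation=cv2.INTER_NEAREST)
    cv2.polylines(z,[np.round((u-o+.5)*6.5).astype(np.int32)],True,(0,255,0),1);t.append(z)
cv2.imwrite("pics/sock.png",np.hstack(t))
s=ctrl.observe()
go([TP[0]-.02,TP[1],.20],TP[2]+np.pi)
E
```

```text
(array([ 0.51440486,  0.17621504, -0.40468548]), np.float64(0.033803971029555124))
t 6.67 slide [-1.533 -4.159  0.093] turn [-0.0007 -0.0024 -0.3368] F [0.1 0.6 0.3] eef [0.5177 0.1763 0.2068]
```

View pics/sock.png

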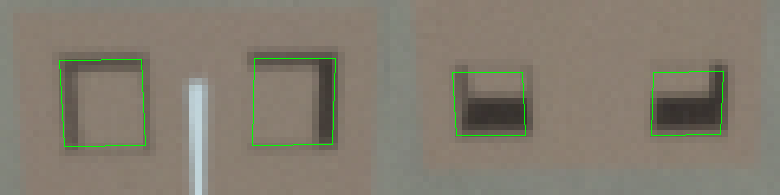

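```bash
python3 -m jog '{"slide":[[-0.13,-0.347,0],[-0.13,-0.347,0],[-0.13,-0.347,0],[-0.13,-0.347,0],[-0.13,-0.347,0],[-0.13,-0.347,0],[-0.13,-0.347,0],[-0.13,-0.347,0],[-0.13,-0.347,0],[-0.13,-0.347,0]],"angular":[[0,0,0],[0,0,0],[0,0,0],[0,0,0],[0,0,0],[0,0,0],[0,0,0],[0,0,0],[0,0,0],[0,0,0]],"gripper":[0,0,0,0,0,0,0,0,0,0]}'
python3 -m jog '{"slide":[[-0.13,-0.347,0],[-0.13,-0.347,0],[0,0,0],[0,0,0],[0,0,0],[0,0,0],[0,0,0],[0,0,0],[0,0,0]],"angular":[[0,0,0],[0,0,0],[0,0,-0.0674],[0,0,-0.0674],[0,0,-0.0674],[0,0,-0.0674],[0,0,-0.0674],[0,0,0],[0,0,0]],"gripper":[0,0,0,0,0,0,0,0,0]}'
python3 - <<'E'
from h import *
c=camera("wrist");save(c,"w2")
np.savez("w2.npz",**{k:np.array(c[k]) for k in("R","t","camera_matrix","pixels")})
m=sil(c,"tray")
if m is None: print("none")
else:
    im=np.ascontiguousarray(c["pixels"][:,:,::-1])
    k,_=cv2.findContours(m.astype(np.uint8),0,2);cv2.drawContours(im,k,-1,(0,0,255),1)
    for Q in TRAY: cv2.polylines(im,[cv2.convexHull(np.round(proj(c,place(Q,*TP))).astype(np.int32))],True,(0,255,0),1)
    cv2.imwrite("pics/w2.png",im)
go([TP[0],TP[1],.15],TP[2]+np.pi)
E
```

```text
time: 7.5
eef_pos: [0.5016, -0.1019, 0.2071]
ee_rot: [-0.65, -3.07, -0.001]
force: [0.6, 0.0, 0.2]
grip_width: 0.007
grasp_force: 0.0
time: 8.25
eef_pos: [0.4989, -0.1561, 0.2076]
ee_rot: [0.172, -3.135, -0.002]
force: [0.8, -0.9, -0.4]
grip_width: 0.001
grasp_force: 0.0
t 8.35 slide [-0.232 -0.016  0.775] turn [ 0.0006 -0.0008 -0.0012] F [-0.  -0.2  0.1] eef [ 0.4992 -0.1563  0.2082]
```

View pics/w2.png

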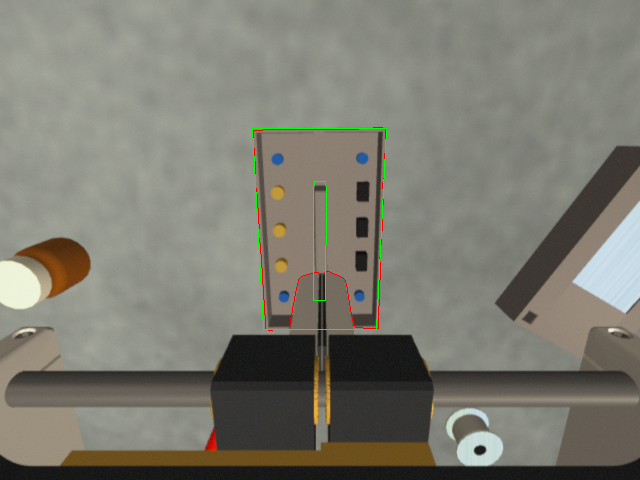

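The wrist view shows the fitted outline (254–385, 128–330) coinciding with the tray, and the grip wall at (320,240). A final refinement comes next, using only rows clear of the fingers.

```bash
python3 - <<'E'
from h import *
import h
c=dict(np.load("w2.npz"))
im=c["pixels"].astype(int)
k=camera("wrist"); m=sil(k,"tray"); keep=np.zeros((480,640));keep[:268]=1
keep[:,:]=keep; keep[268:325,262:286]=1; keep[268:325,357:390]=1
m=np.maximum(m,0)*keep
old=h.mask; h.mask=lambda *a:old(*a)*keep
r=fit([(k,m)],TRAY,TP); print(r)
go([r[0][0],r[0][1],.048],r[0][2]+np.pi)
E
```

```text
Traceback (most recent call last):
TypeError: '>=' not supported between instances of 'NoneType' and 'int'
```

```bash
python3 - <<'E'
from h import *
import h
for i in range(6):
    k=camera("wrist"); m=sil(k,"tray")
    if m is None: m=sil(k,"pins_mid")
    if m is not None and m[200,340]>0: break
keep=np.zeros((480,640));keep[:268]=1
keep[268:325,262:286]=1; keep[268:325,357:390]=1
m=m*keep
old=h.mask; h.mask=lambda *a:old(*a)*keep
r=fit([(k,m)],TRAY,TP); print(r)
go([r[0][0],r[0][1],.048],r[0][2]+np.pi)
E
```

```text
(array([ 0.51710293, -0.1545461 ,  0.12416452]), np.float64(0.016273510022845383))
t 8.55 slide [-0.236 -0.     2.146] turn [ 0.0001 -0.0001 -0.0081] F [ 0.1 -0.2 -0.4] eef [ 0.4995 -0.1565  0.2089]
```

```bash
python3 -m jog '{"slide":[[-0.12,0,0],[-0.116,0,0],[0,0,0.2],[0,0,0.3],[0,0,0.3],[0,0,0.4],[0,0,0.4],[0,0,0.3],[0,0,0.2],[0,0,0]],"angular":[[0,0,-0.008],[0,0,0],[0,0,0],[0,0,0],[0,0,0],[0,0,0],[0,0,0],[0,0,0],[0,0,0],[0,0,0]],"gripper":[0.45,0.45,0.45,0.45,0.45,0.45,0.45,0.45,0.45,0.45]}'
python3 -c "
from h import *
go([.5171,-.1545,.048],.124+np.pi)"
```

```text
time: 9.38
eef_pos: [0.5152, -0.153, 0.0477]
ee_rot: [0.196, -3.13, -0.006]
force: [0.4, 0.6, -0.1]
grip_width: 0.448
grasp_force: 0.0
t 9.38 slide [-0.022 -0.023 -0.004] turn [ 0.0027 -0.0036  0.0005] F [ 0.4  0.6 -0.1] eef [ 0.5152 -0.153   0.0477]
```

Positioned around the wall. I'll close and lift slightly.

```bash
python3 -m jog '{"slide":[[-0.02,-0.02,0],[0,0,0],[0,0,0],[0,0,0],[0,0,0],[0,0,0],[0,0,0],[0,0,0],[0,0,0],[0,0,0]],"angular":[[0,0,0],[0,0,0],[0,0,0],[0,0,0],[0,0,0],[0,0,0],[0,0,0],[0,0,0],[0,0,0],[0,0,0]],"gripper":[0,0,0,0,0,0,0,0,0,0]}'
python3 -m jog '{"slide":[[0,0,-0.05],[0,0,-0.1],[0,0,-0.2],[0,0,-0.3],[0,0,-0.4],[0,0,-0.3],[0,0,-0.15],[0,0,0],[0,0,0],[0,0,0]],"angular":[[0,0,0],[0,0,0],[0,0,0],[0,0,0],[0,0,0],[0,0,0],[0,0,0],[0,0,0],[0,0,0],[0,0,0]],"gripper":[0,0,0,0,0,0,0,0,0,0]}'
```

```text
time: 10.22
eef_pos: [0.5195, -0.1559, 0.0526]
ee_rot: [-0.195, 3.134, -0.001]
force: [-0.8, 2.5, 6.2]
grip_width: 0.122
grasp_force: 30.0
time: 11.05
eef_pos: [0.5175, -0.1551, 0.1619]
ee_rot: [0.195, -3.132, -0.003]
force: [-1.0, 0.2, -3.7]
grip_width: 0.127
grasp_force: 30.0
```

```bash
cat > hand.py <<'E'
from h import *
import h
for i in range(6):
    k=camera("wrist"); m=sil(k,"tray")
    if m is None: m=sil(k,"pins_mid")
    if m is not None and m[200,340]>0: break
save(k,"hand")
s=ctrl.observe(); R=Ro.from_rotvec(s["ee_rot"]).as_matrix(); xa=np.arctan2(R[1,0],R[0,0])
keep=np.zeros((480,640)); keep[:230]=1
m=m*keep; old=h.mask; h.mask=lambda *a:old(*a)*keep
e=np.array(s["eef_pos"])
for dz in (.048,.0526,.057):
    r=fit([(k,m)],TRAY,[e[0],e[1],xa-np.pi if xa>0 else xa+np.pi],e[2]-dz)
    d=R.T@(np.r_[r[0][:2],e[2]-dz]-e)
    print(dz,r,"tray rel tool mm",(d*1e3).round(1),"dyaw",round(float((r[0][2]-xa)%np.pi),4))
print(R[:,2])
E
python3 hand.py
python3 -c "
from h import *
go([.5144,.1762,.20],-.405+np.pi)"
```

```text
0.048 (array([ 0.51548544, -0.1550428 ,  0.12769275]), np.float64(0.03407084315604114)) tray rel tool mm [ 1.9  0.3 48. ] dyaw 0.0031
0.0526 (array([ 0.51472691, -0.15480761,  0.12754817]), np.float64(0.01013935951104894)) tray rel tool mm [ 2.6  0.6 52.6] dyaw 0.0029
0.057 (array([ 0.51397043, -0.15484733,  0.12782286]), np.float64(0.014838453601427659)) tray rel tool mm [ 3.4  0.6 57. ] dyaw 0.0032
[-0.00351254  0.00188167 -0.99999206]
t 11.15 slide [-0.506  4.39  -0.501] turn [ 0.0009 -0.0024  0.3372] F [ 0.2  0.6 -2.7] eef [ 0.5176 -0.1552  0.1618]
```

View pics/hand.png

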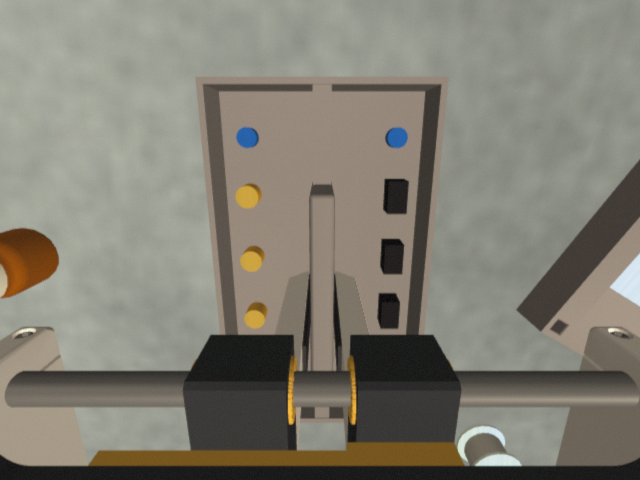

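The wrist view shows the tray squarely held: grip wall at x≈322, rims at 197 and 447. The offset in the tool frame is (2.6, 0.6, 52.6) mm. I'll carry it over to the case.

```bash
python3 -m jog '{"slide":[[0,0.1,-0.15],[-0.034,0.2,-0.2],[-0.034,0.3,-0.15],[-0.034,0.3,0],[-0.034,0.3,0],[-0.034,0.3,0],[-0.034,0.3,0],[-0.034,0.3,0],[-0.034,0.3,0],[-0.034,0.3,0]],"angular":[[0,0,0],[0,0,0],[0,0,0],[0,0,0],[0,0,0],[0,0,0],[0,0,0],[0,0,0],[0,0,0],[0,0,0]],"gripper":[0,0,0,0,0,0,0,0,0,0]}'
python3 -m jog '{"slide":[[-0.034,0.3,0],[-0.034,0.3,0],[-0.034,0.3,0],[-0.034,0.3,0],[-0.034,0.3,0],[-0.034,0.19,0],[0,0,0],[0,0,0],[0,0,0],[0,0,0]],"angular":[[0,0,0],[0,0,0],[0,0,0],[0,0,0],[0,0,0],[0,0,0.056],[0,0,0.056],[0,0,0.056],[0,0,0.056],[0,0,0.056]],"gripper":[0,0,0,0,0,0,0,0,0,0]}'
python3 -m jog '{"slide":[[0,0,0],[0,0,0],[0,0,0],[0,0,0]],"angular":[[0,0,0.057],[0,0,0],[0,0,0],[0,0,0]],"gripper":[0,0,0,0]}'
python3 -c "
from h import *
C=[.5144,.1762,-.405]
go(place(np.array([.0026,-.0006,.12]),*C),C[2]+np.pi)"
```

```text
time: 11.98
eef_pos: [0.5159, 0.0496, 0.2017]
ee_rot: [0.196, -3.135, -0.0]
force: [0.7, -0.4, -2.3]
grip_width: 0.128
grasp_force: 30.0
time: 12.82
eef_pos: [0.5152, 0.1763, 0.2015]
ee_rot: [-0.499, -3.101, 0.0]
force: [0.3, -0.9, -3.0]
grip_width: 0.126
grasp_force: 30.0
time: 13.15
eef_pos: [0.5156, 0.1758, 0.2016]
ee_rot: [-0.628, -3.078, 0.0]
force: [-0.1, 0.1, -2.0]
grip_width: 0.127
grasp_force: 30.0
t 13.15 slide [-0.018 -0.01   1.088] turn [-0.0001 -0.0002  0.0015] F [-0.1  0.1 -2. ] eef [0.5156 0.1758 0.2016]
```

```bash
python3 -m jog '{"slide":[[-0.018,-0.01,0.15],[0,0,0.25],[0,0,0.3],[0,0,0.25],[0,0,0.15],[0,0,0.1],[0,0,0],[0,0,0]],"angular":[[0,0,0.0015],[0,0,0],[0,0,0],[0,0,0],[0,0,0],[0,0,0],[0,0,0],[0,0,0]],"gripper":[0,0,0,0,0,0,0,0]}'
python3 - <<'E'
from h import *
s=ctrl.observe();z=s["eef_pos"][2]-.0526
C=[.5144,.1762,-.405];v=[]
for n in("scene","side"):
    c=camera(n);im=np.ascontiguousarray(c["pixels"][:,:,::-1])
    for P,zz,col in((CASE,0,(0,255,0)),(TRAY[:1],z,(0,0,255))):
        cv2.polylines(im,[cv2.convexHull(np.round(proj(c,place(P[0],*C,zz))).astype(np.int32))],True,col,1)
    o=np.round(proj(c,[[*C[:2],.06]])[0]).astype(int)
    v.append(cv2.resize(im[o[1]-66:o[1]+66,o[0]-66:o[0]+66],(400,400),interpolation=cv2.INTER_CUBIC))
cv2.imwrite("pics/over.png",np.hstack(v))
go(place(np.array([.0026,-.0006,.0876]),*C),C[2]+np.pi)
E
```

```text
time: 13.82
eef_pos: [0.5171, 0.1745, 0.1118]
ee_rot: [0.635, 3.077, 0.0]
force: [-0.2, -1.3, -3.6]
grip_width: 0.124
grasp_force: 30.0
t 13.92 slide [ 0.016 -0.007  0.337] turn [ 0.0008  0.0013 -0.0012] F [-0.6  0.4 -3. ] eef [0.5178 0.1746 0.1128]
```

View pics/over.png

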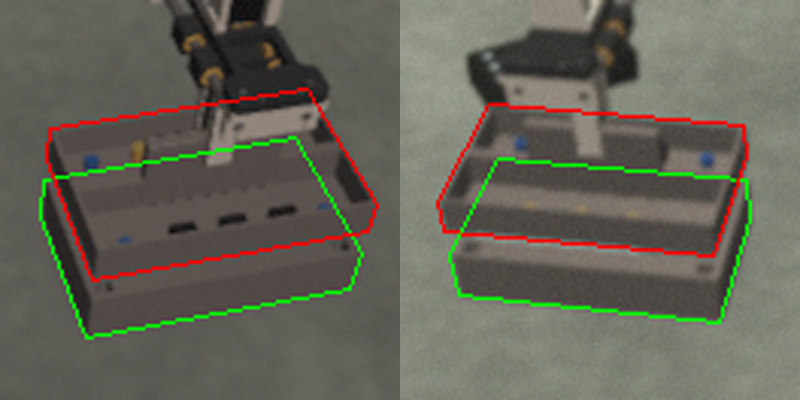

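Both views show the tray outline (red) and case outline (green) on their objects, with the tray just above the case. I'll lower it gently.

```bash
python3 -m jog '{"slide":[[0.008,-0.004,0.08],[0,0,0.06],[0,0,0.04],[0,0,0.04],[0,0,0.03],[0,0,0],[0,0,0]],"angular":[[0,0,0],[0,0,0],[0,0,0],[0,0,0],[0,0,0],[0,0,0],[0,0,0]],"gripper":[0,0,0,0,0,0,0]}'
python3 -c "
from h import *
C=[.5144,.1762,-.405]
go(place(np.array([.0026,-.0006,.0876]),*C),C[2]+np.pi)"
```

```text
time: 14.5
eef_pos: [0.5161, 0.1744, 0.0927]
ee_rot: [-0.635, -3.077, 0.0]
force: [0.8, 0.7, -2.4]
grip_width: 0.127
grasp_force: 30.0
t 14.5 slide [-0.004  0.005  0.068] turn [-0.0001 -0.     -0.0013] F [ 0.8  0.7 -2.4] eef [0.5161 0.1744 0.0927]
```

Pin tips are about 5 mm below the top with no contact force, so they are entering the sockets. I'll continue.

```bash
python3 -m jog '{"slide":[[0,0,0.02],[0,0,0.02],[0,0,0.014],[0,0,0.01],[0,0,0],[0,0,0]],"angular":[[0,0,0],[0,0,0],[0,0,0],[0,0,0],[0,0,0],[0,0,0]],"gripper":[0,0,0,0,0,0]}'
```

```text
time: 15.0
eef_pos: [0.5161, 0.1744, 0.0879]
ee_rot: [-0.635, -3.077, 0.0]
force: [0.6, 0.4, -2.9]
grip_width: 0.123
grasp_force: 30.0
```

```bash
python3 -m jog '{"slide":[[0,0,0.012],[0,0,0.012],[0,0,0],[0,0,0]],"angular":[[0,0,0],[0,0,0],[0,0,0],[0,0,0]],"gripper":[0,0,0,0]}'
```

```text
time: 15.33
eef_pos: [0.5164, 0.1745, 0.0877]
ee_rot: [0.635, 3.077, -0.0]
force: [-4.6, -0.5, 7.4]
grip_width: 0.122
grasp_force: 30.0
```

Contact is at the seated height of 0.0877. I'll release and then retreat upward.

```bash
python3 -m jog '{"slide":[[0,0,0],[0,0,0],[0,0,0],[0,0,0],[0,0,0],[0,0,0]],"angular":[[0,0,0],[0,0,0],[0,0,0],[0,0,0],[0,0,0],[0,0,0]],"gripper":[0.4,0.4,0.4,0.4,0.4,0.4]}'
python3 -m jog '{"slide":[[0,0,-0.05],[0,0,-0.1],[0,0,-0.2],[0,0,-0.3],[0,0,-0.4],[0,0,-0.4],[0,0,-0.3],[0,0,0],[0,0,0]],"angular":[[0,0,0],[0,0,0],[0,0,0],[0,0,0],[0,0,0],[0,0,0],[0,0,0],[0,0,0],[0,0,0]],"gripper":[0.4,0.4,0.4,0.4,0.4,0.4,0.4,0.4,0.4]}'
python3 - <<'E'
from h import *
C=[.5144,.1762,-.405];v=[]
for n in("scene","side"):
    c=camera(n);im=np.ascontiguousarray(c["pixels"][:,:,::-1])
    m=sil(c,"tray")
    if m is not None: print(n,fit([(c,m)],TRAY,C,.035))
    cv2.polylines(im,[cv2.convexHull(np.round(proj(c,place(TRAY[0],*C,.035))).astype(np.int32))],True,(0,0,255),1)
    o=np.round(proj(c,[[*C[:2],.06]])[0]).astype(int)
    v.append(cv2.resize(im[o[1]-66:o[1]+66,o[0]-66:o[0]+66],(400,400),interpolation=cv2.INTER_CUBIC))
cv2.imwrite("pics/done.png",np.hstack(v))
E
```

```text
time: 15.83
eef_pos: [0.5161, 0.1744, 0.0861]
ee_rot: [-0.635, -3.077, 0.0]
force: [-0.9, -0.7, -0.1]
grip_width: 0.399
grasp_force: 0.0
time: 16.58
eef_pos: [0.517, 0.1746, 0.2194]
ee_rot: [0.634, 3.073, 0.002]
force: [0.2, 0.4, 0.4]
grip_width: 0.401
grasp_force: 0.0
scene (array([ 0.51339445,  0.17437401, -0.40748417]), np.float64(0.03081332359809763))
side (array([ 0.515026  ,  0.176404  , -0.39941056]), np.float64(0.03443377621618127))
```

View pics/done.png

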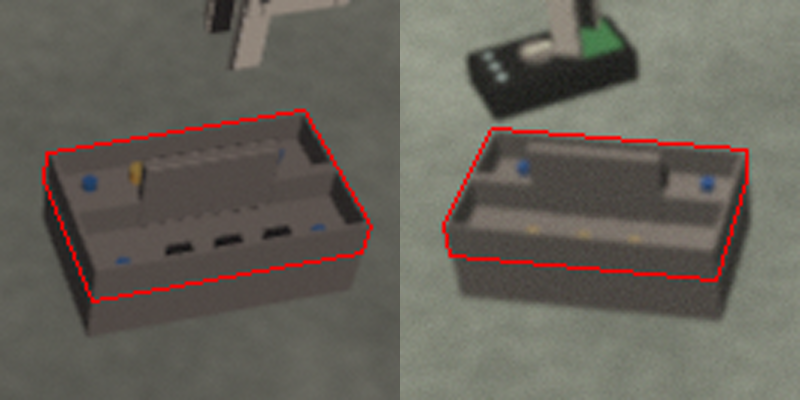

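The tray sits flush on the case in both views, with no gap, and matches the outline predicted for the seated position. The gripper is clear, so I'm handing in.

```bash
python3 -c "
from plant import ctrl
print(ctrl.close_job())"
```

```text
the job is handed in; nothing more can be done
None
```

The shutter is shut, and the tray is lowered onto the case, sitting flat and released; I handed the job in at about 17 s of the 64 s, but the hand-in call returned no verdict.

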